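# Rock the tight locating block out of its spring-jaw holder

### The arm

A 6-joint arm with a two-finger parallel gripper is mounted at the origin on a cart in front of the work surface, level with it; the furniture and walls round the work are solid. World frame = base frame: x ahead of the robot, y to its left, z up, the work surface at z = 0. Lengths are in m, angles in rad, forces in N, time in s.
With the tool pointing down it reaches from about 0.275 to 0.85 m from the base axis. Payload 19 kg.
Tool frame: the origin (TCP) lies midway between the tips of the shut fingers; the grasp point (between the pads) lies 19 mm behind it; z points along the fingers, y is the line along which they close (so a half turn about z gives the same grasp; the last joint's range is limited). The gripper opens to 85 mm and grips with 20 to 120 N. Pads are 22 mm wide; open, the fingers measure 114 mm over their backs; the gripper's body (76 mm by 85 mm) begins 54 mm behind the grasp point. The pads swing forward as they close: fully open they stand 13 mm farther back than shut.
Start: joints at [1.078, 0.15, 1.437, -0, 1.554, -0.134], TCP at [0.202, 0.538, 0.231] pointing down, gripper open.
Joint ranges: [-2.8, 2.8], [-0.68, 2.1], [0.12, 2.68], [-1.39, 4.53], [0.16, 2.79], [-2.81, 2.81]. Speed limits (rad/s): [1.89, 1.89, 2.22, 3.01, 3.01, 3.01].

### API

Orientations are given as a unit quaternion [x, y, z, w].
In Python, from plant import * gives the robot as it stands.
- The arm moves only by the tool move_arm, never from a script. Its argument "motion" is one flat list of numbers, 5 for each row, row after row: the opening, from 0 (shut) to 1 (fully open), then the shift along the tool's x, y, z in mm, then the turn about the tool's z in rad. In form: [gripper, x, y, z, twist, gripper, x, y, z, twist, ...]. A call has 1 to 20 rows; each row shifts and turns the commanded pose from where the row before left it, along the tool's axes as they then stand; what a row does not reach is not made up. A row lasts 1/12 s, in which the tool goes at most 41.7 mm and 7.16 degrees, less where a joint would pass 70% of its speed; a pose out of reach is approached as far as the arm can. A call is refused whole if a number of a shift passes 41.7 or a number of a turn 0.125, either way. A call with a gripper value outside its range is refused whole. The fingers move at their own pace and stop on an object; the grip force is fixed at half the most. Time passes only in rows, so rows that do not move let the fingers close. It gives the time, the measured TCP pose, the force, the opening and the grip force at its end, in the units of the state.
- get_obs(): the state, without advancing time (a new reading comes with each control period).
- read_camera(name): name is "scene" or "top" or "wrist"; returns a dict with "img" (384x512x3 uint8, red, green, blue), "mtx" (3x3 intrinsics, pixels), "view" (4x4, takes a point from world to camera coordinates). Camera axes: x right, y up, looking along -z (the intrinsics and any distortion apply to the point x, -y, -z); pixel columns grow to the right and rows downward; lengths in m; the calibration is good to about 2 mm. A picture is of the moment at which its call begins. There is no depth.
- sign_off(): hands the job in; it is judged then, once.
Trained networks look in a picture, given as the dict that the camera call returned (one of the last four; its "shot" number tells which), for a name from the list of things; names that differ only in an ending like _2 or _b are one class to them, and where a whole thing is asked for, a point or a joint stands for the part that bears it (a point fixed in the world has none). Each returns a list of dicts, best first, with "score" (0 to 1); they miss things now and then, are a little off and sometimes report something else, mostly with a low value. They report only what shows in the picture. A call takes as long as a camera call. They do not tell look-alikes from the thing itself.
- boxes_of(picture, label): "xyz" ([x, y, z] in m, in world coordinates, good to about 4 mm: the middle of the surface that is visible of it).
- masks_of(picture, label): "mask" (384x512 bool, what is visible of it).
The state is a dict: "time": time; "q": joint angles; "dq": joint speeds; "effort": joint torques, N m; "eef_pos": TCP position; "ee_rot": TCP orientation; "force": force on the tool from outside, world axes, zero at the start; "ft_torque": the same for the moment, N m; "grip_width": finger opening in m; "grasp_force": force on a finger pad.
Only numpy, scipy, OpenCV 4.12 (cv2) and the standard library are available. Lean on these libraries where they do the work, as an engineer would, in place of code of your own. Each camera call takes 0.05 s, during which the arm holds its last target. There are 200 camera calls.

### The job

Slide the holder's keeper fully back by its pin, then take the locating block by its upper part and rock it well over to one side and the other along the holder, several times, turning the gripper with it and easing it up a little with each swing, until it comes free. The holder is not fastened to the bench: it must stay standing there and not be lifted, tipped or dragged along with the block, and the things around it are to be left alone. Finish while holding the block still and upright, just clear above its place, with its foot a couple of centimetres above the tops of the holder's two cheeks; do not put it down or let go.

Things in the scene. Friction and masses are not known exactly. Their poses are not given: they have to be found in the camera images.
- holder: Loose steel holder on the bench: dark base plate 96 (x) x 170 (y) x 10 mm, 1.8 kg in all. Origin at the centre of its underside; y along its length (towards the keeper), z up. The block sits at x = 0, y = -22 mm on the plate. Two fixed cheeks beside it, outer faces at x = +-33 mm (+-43 mm below 17 mm), 40 mm high. The keeper's guide, 30 mm wide, 56 mm high, covers y = 29 to 85 mm.
- holder_mouth (a point): Middle of the block's place, 40 mm above the bench, level with the cheeks' tops; axes as the holder's. Spring jaws, 18 to 36 mm above the bench, press on the block's two 40 mm wide faces (-x and +x) with about 20 N each: a straight pull takes about 24 N and so lifts the holder; while the block is being swung, friction resists a small rise (about 2 mm a swing) much less.
- keeper (a joint): Position of the keeper, a flat steel bar that slides along the holder's y: 0 = its nose lies 6 mm over the block's shoulder and locks it, 0.030 m = fully back (towards +y), the block is free of it. Friction about 1.5 N; it stays where it is left.
- keeper_pin (a point): Point on the keeper's upright pin (12 mm diameter, from 54 to 81 mm above the bench), 71 mm above the bench, on the pin's axis; moves with the keeper. Take or push the pin from above.
- block: Aluminium block, 80 mm high, 0.15 kg. Origin at the centre of its underside (seated: 10 mm above the bench, axes as the holder's). Foot 12 x 12 mm up to 8 mm, body 20 (x) x 40 (y) up to 38 mm, tang 20 (x) x 24 (y) to the top: grip the tang across x. It rocks about x (top towards +-y), 15 degrees each way, keeper back. The jaws let go after 18 mm of rise; the foot clears the cheeks after 30.
- block_top (a point): Point in the middle of the block's top face, 80 mm above its origin. The block swings about a line along x in the middle of the jaws, 27 mm above the bench: tilt the gripper about that line by about 10 degrees either way, gripping firmly (40 N). Pushing the top sideways without turning it with the gripper only slides the loose holder.
- spare_nozzle: Bystander: turned plastic nozzle, 34 mm diameter, 52 mm high, upright. Origin at the centre of its underside.
- spanner_13: Bystander: steel spanner 61 x 183 x 8 mm lying flat. Origin at the centre of its underside.
- gasket: Bystander: flat white ring 51 mm in diameter, 6 mm high. Origin at the centre of its underside.
- cap_01: Bystander: dark green bottle cap 44 mm in diameter, 16 mm high. Origin at the centre of its underside.
Not all that is in view belongs to the job. Of the things like the block, leave any that is purple; of the rest the smaller one is meant.

How it is judged:
On the way, in this order (a step that is already met when the one before it is completed fails the run):
1. the keeper is slid back, with the block still seated (value of joint keeper above 0.024 m and z of block in the frame of holder_mouth below -0.022 m), for 0.1 s.
2. the block, still between the jaws, is rocked towards the keeper (+y of the holder) by more than 4 degrees (y of block_top in the frame of holder_mouth above 0.006 m and angle between block's own z axis and vertical above 0.07 rad and z of block in the frame of holder_mouth below -0.01 m), for 0.04 s.
3. the block, still between the jaws, is rocked the other way (-y of the holder) by more than 4 degrees (y of block_top in the frame of holder_mouth below -0.006 m and angle between block's own z axis and vertical above 0.07 rad and z of block in the frame of holder_mouth below -0.01 m), for 0.04 s.
At the end, for the whole second after the job is handed in: The block is held still in the fingers, upright within 14 degrees, its foot 4 to 60 mm above the tops of the holder's cheeks and within 40 mm sideways of its place, touching nothing of the holder; the holder stands flat on the bench and the keeper is back (22 mm or more) (z of block in the frame of holder_mouth between 0.004 and 0.06 m and horizontal distance between block and holder_mouth below 0.04 m and angle between block's own z axis and vertical below 0.25 rad and contact force between the fingers and block above 1 N and contact force between block and holder below 0.1 N and linear speed of block below 0.02 m/s and height (world z) of holder below 0.003 m and angle between holder's own z axis and vertical below 0.04 rad and value of joint keeper above 0.022 m); the arm keeps its last pose, push and grip.
It fails at once if the holder is lifted more than 10 mm off the bench (height (world z) of holder above 0.01 m).
It fails at once if the holder is tipped more than 9 degrees (angle between holder's own z axis and vertical above 0.16 rad).
It fails at once if the holder is dragged more than 60 mm (distance of holder from where it was at the start of the episode above 0.06 m).
It fails at once if a bystander is shifted by more than 30 mm (distance of any of spare_nozzle, spanner_13, gasket, cap_01 from where it was at the start of the episode above 0.03 m).
It also fails if it takes over 51 s, if anything falls off the work surface, if the arm or the gripper's body presses on something with over 40 N, if the wrist force passes 120 N, or if a joint passes its speed limit or range.

## Working session

There is one attempt and no reset: what is moved stays moved. The work goes in short steps, Python scripts to look and compute and a tool call to move; the robot and the scene stay as the last step left them, time stands still between calls to the robot, and variables do not carry over. Pictures are saved under pics/ and viewed, at most 10 in all, crops included, and the job is handed in when it is done.

Besides the shell and the picture viewer there is one more tool, called after "Request:" as name(argument=value, ...) on one line, values as JSON. move_arm: Moves the arm, as the interface text tells. Its arguments: {"type":"object","properties":{"motion":{"type":"array"}},"required":["motion"]}

```bash
mkdir -p pics
cat > h.py <<'E'
from plant import *
import numpy as np, cv2
def save(im,f,s=1.0): cv2.imwrite(f,cv2.cvtColor(cv2.resize(im,None,fx=s,fy=s,interpolation=cv2.INTER_CUBIC),cv2.COLOR_RGB2BGR))
def proj(c,p):
    q=c["view"]@np.append(p,1); q=np.array([q[0],-q[1],-q[2]]); u=c["mtx"]@q; return u[:2]/u[2]
def at(c,uv,z):
    d=np.linalg.inv(c["mtx"])@[uv[0],uv[1],1]; d=np.array([d[0],-d[1],-d[2]])
    R=c["view"][:3,:3]; o=-R.T@c["view"][:3,3]; d=R.T@d; return o+d*(z-o[2])/d[2]
E
python3 - <<'E'
from h import *
np.set_printoptions(precision=3,suppress=True)
t=read_camera("top"); s=read_camera("scene")
save(np.hstack([t["img"],s["img"]]),"pics/a.png",0.78)
for c,n in((t,"top"),(s,"scene")):
    print(n,[k for k in c if k not in("img",)])
    for l in ["holder","block","keeper_pin","block_top","keeper","spare_nozzle","spanner_13","gasket","cap_01"]:
        for b in boxes_of(c,l)[:4]: print(l,np.array(b["xyz"]),round(b["score"],2),proj(c,b["xyz"]).round())
E
```

```text
top ['mtx', 'view', 'shot']
holder [ 0.651 -0.466  0.004] 0.26 [328. 133.]
block [ 0.395 -0.154  0.107] 0.73 [194. 235.]
block [ 0.379 -0.357  0.079] 0.55 [286. 243.]
block [ 0.508 -0.318  0.088] 0.48 [270. 186.]
keeper_pin [ 0.525 -0.281  0.058] 0.66 [253. 179.]
block_top [ 0.527 -0.282  0.058] 0.74 [254. 178.]
block_top [ 0.506 -0.318  0.09 ] 0.7 [270. 187.]
block_top [ 0.37  -0.356  0.077] 0.62 [285. 248.]
block_top [ 0.392 -0.148  0.11 ] 0.59 [191. 236.]
keeper [ 0.524 -0.279  0.055] 0.63 [252. 180.]
spare_nozzle [ 0.436 -0.571  0.005] 0.62 [370. 221.]
spare_nozzle [ 0.416 -0.017  0.029] 0.46 [140. 224.]
spanner_13 [ 0.438 -0.564  0.002] 0.62 [367. 220.]
spanner_13 [ 0.507 -0.316  0.087] 0.54 [269. 186.]
gasket [ 0.65  -0.463  0.006] 0.71 [327. 134.]
cap_01 [ 0.562 -0.499  0.014] 0.68 [342. 168.]
scene ['mtx', 'view', 'shot']
holder [ 0.513 -0.272  0.011] 0.85 [259. 223.]
holder [ 0.502 -0.315  0.061] 0.69 [273. 200.]
block [ 0.37  -0.348  0.049] 0.88 [329. 218.]
block [ 0.388 -0.138  0.061] 0.76 [270. 271.]
block [ 0.502 -0.315  0.062] 0.63 [273. 200.]
keeper_pin [ 0.521 -0.272  0.056] 0.55 [256. 208.]
block_top [ 0.387 -0.138  0.062] 0.93 [270. 271.]
block_top [ 0.501 -0.315  0.059] 0.8 [273. 201.]
block_top [ 0.375 -0.352  0.052] 0.67 [328. 215.]
keeper [ 0.522 -0.27   0.051] 0.75 [255. 210.]
spare_nozzle [ 0.416 -0.003  0.028] 0.91 [216. 323.]
spanner_13 [ 0.423 -0.55   0.008] 0.76 [345. 178.]
spanner_13 [ 0.501 -0.312  0.061] 0.26 [273. 201.]
gasket [ 0.646 -0.464  0.005] 0.61 [261. 167.]
cap_01 [ 0.562 -0.492  0.015] 0.75 [291. 170.]
```

View pics/a.png

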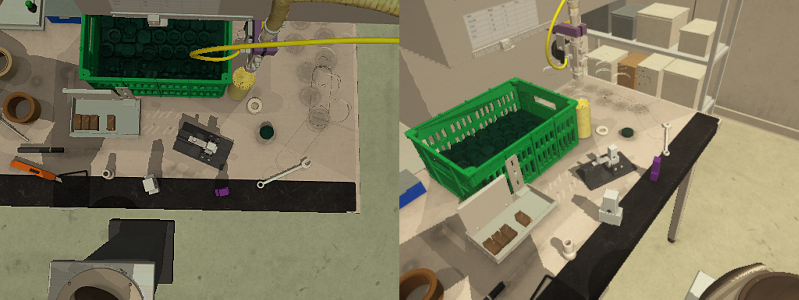

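Run:
```python
from h import *
t=read_camera("top");s=read_camera("scene")
a=cv2.resize(t["img"][140:280,160:330],(680,560),interpolation=cv2.INTER_CUBIC)
b=cv2.resize(s["img"][160:310,210:360],(560,560),interpolation=cv2.INTER_CUBIC)
save(a,"pics/b.png"); save(b,"pics/c.png")
```

```text
(no output)
```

View pics/b.png

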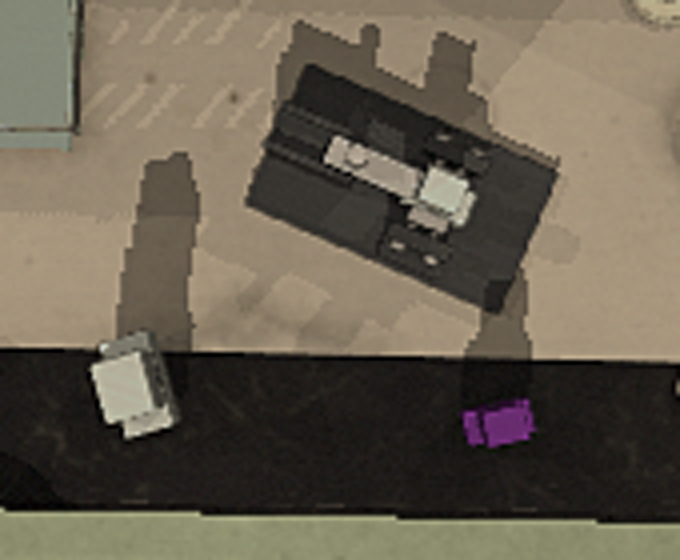

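View pics/c.png

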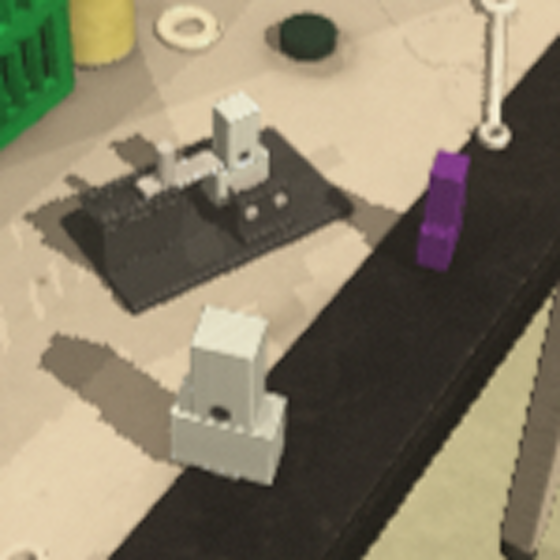

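Three things look like the block. In the top view they are the light one in the holder at (270,187), a large light one at (194,237) and a purple one at (285,246). The one in the holder fits: it isn't purple, it's the smaller of the light two, and it's seated. The enlarged crops confirm this. Next I'll fit the holder pose from the plate corners.

```bash
cat >> h.py <<'E'
def H(pose,p):
    c,s=np.cos(pose[2]),np.sin(pose[2]); p=np.asarray(p,float)
    return np.array([pose[0]+c*p[0]-s*p[1],pose[1]+s*p[0]+c*p[1],p[2]])
E
python3 - <<'E'
from h import *
from scipy.optimize import least_squares
np.set_printoptions(precision=4,suppress=True)
t=read_camera("top");s=read_camera("scene")
# crop pixels
T=[((.048,.085,.01),(310,65)),((.048,-.085,.01),(558,170)),((-.048,-.085,.01),(495,312)),((-.048,.085,.01),(247,205))]
T=[(p,(160+(u+.5)/4-.5,140+(v+.5)/4-.5)) for p,(u,v) in T]
k=150/560
S=[((-.048,.085,0),(135,312)),((-.048,-.085,.01),(352,208)),((.048,-.085,.01),(270,128))]
S=[(p,(210+u*k-.4,160+v*k-.4)) for p,(u,v) in S]
for p,uv in T: print(at(t,uv,p[2]))
f=lambda x,sets: np.concatenate([proj(c,H(x,p))-uv for c,L in sets for p,uv in L])
for sets in ([(t,T)],[(s,S)],[(t,T),(s,S)]):
    r=least_squares(f,[.51,-.29,-1.9+3.14159/1],args=(sets,))
    print(r.x,f(r.x,sets).round(1))
x=r.x
for c in(t,s):
    im=c["img"].copy(); im=cv2.resize(im,None,fx=4,fy=4,interpolation=cv2.INTER_CUBIC)
    def dot(p,col):
        u=proj(c,H(x,p)); cv2.circle(im,tuple(int(v) for v in (u+.5)*4-.5),3,col,-1)
    for sx in(-1,1):
        for sy in(-1,1):
            dot((sx*.01,-.022+sy*.012,.09),(255,0,0)); dot((sx*.048,sy*.085,.01),(0,255,0)); dot((sx*.015,.057+sy*.028,.056),(0,0,255))
    print(at(t,(0,0),0)[:0]); u=proj(c,H(x,(0,-.022,.09)))*4
    a,b=int(u[0]),int(u[1]); save(im[b-200:b+200,a-200:a+200],"pics/ov_%s.png"%("t" if c is t else "s"))
i=np.hstack([cv2.imread("pics/ov_t.png"),cv2.imread("pics/ov_s.png")]); cv2.imwrite("pics/ov.png",i)
print("block_top",H(x,(0,-.022,.09)),boxes_of(t,"block_top")[:4], get_obs()["time"])
E
```

```text
[ 0.5873 -0.2411  0.01  ]
[ 0.5262 -0.3947  0.01  ]
[ 0.4384 -0.3574  0.01  ]
[ 0.5    -0.2049  0.01  ]
[ 0.513  -0.2995 -0.3855] [-0.9 -0.9  0.6  0.3  1.1  0.8 -0.9 -0.2]
[ 0.5168 -0.3025 -0.3962] [-1.   1.4  0.5 -1.   0.6 -0.9]
[ 0.5142 -0.3001 -0.387 ] [-0.6 -1.4  0.9 -0.2  1.4  0.3 -0.6 -0.8 -0.4  2.7  0.8 -0.3  0.7 -0.2]
[]
[]
block_top [ 0.5059 -0.3205  0.09  ] [{'xyz': [0.3941, -0.1494, 0.1118], 'score': 0.85}, {'xyz': [0.3728, -0.3555, 0.0779], 'score': 0.55}, {'xyz': [0.5032, -0.3163, 0.0938], 'score': 0.44}, {'xyz': [0.5237, -0.281, 0.0581], 'score': 0.16}] 1.25
```

View pics/ov.png

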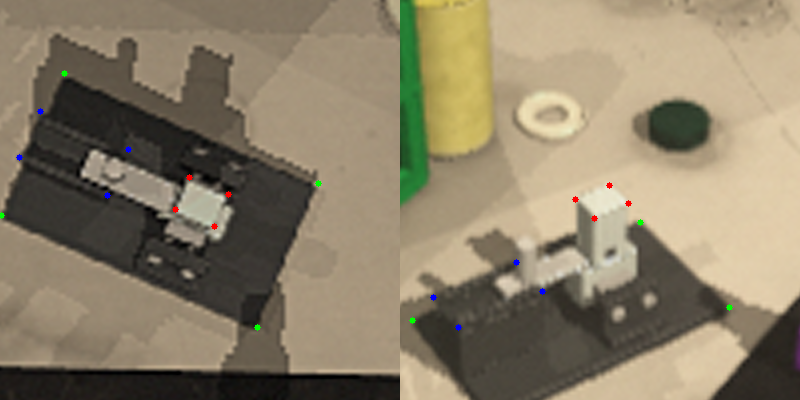

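Run:
```python
from h import *
from scipy.spatial.transform import Rotation as R
np.set_printoptions(precision=4,suppress=True)
o=get_obs(); print(o["eef_pos"],R.from_quat(o["ee_rot"]).as_matrix(),o["force"],o["grip_width"])
t=read_camera("top")
x=[.513,-.2995,-.386]
u=proj(t,H(x,(0,-.022,.09))) # crop centre approx
u0=proj(t,H([.5142,-.3001,-.387],(0,-.022,.09)))*4; a,b=int(u0[0])-200,int(u0[1])-200
for n,p,z in(("pin",(116,170),.081),("tang",(203.5,203.5),.09),("keepend",(88,160),.054)):
    w=at(t,((p[0]+a+.5)/4-.5,(p[1]+b+.5)/4-.5),z); c,s=np.cos(x[2]),np.sin(x[2]); d=w[:2]-x[:2]
    print(n,w,"in holder",c*d[0]+s*d[1],-s*d[0]+c*d[1])
```

```text
[0.2019 0.5383 0.2313] [[-0.9363  0.3512 -0.    ]
 [ 0.3512  0.9363 -0.0001]
 [-0.     -0.0002 -1.    ]] [ 0.8151  0.2251 -0.1605] 0.08572935336215112
pin [ 0.5238 -0.2719  0.081 ] in holder -0.000419661335830138 0.029635090404608613
tang [ 0.505  -0.3215  0.09  ] in holder 0.0008674382060661111 -0.02335551150678408
keepend [ 0.5323 -0.2556  0.054 ] in holder 0.0013507622419379577 0.04793399194207525
```

Request:
move_arm(motion=[1,-12,-15,0,0,1,-25,-30,0,0,1,-25,-30,0,0,1,-25,-30,0,0,1,-25,-30,0,0,1,-25,-30,0,0,1,-25,-30,0,0,1,-25,-30,0,0,1,-25,-30,0,0,1,-25,-30,0,0,1,-25,-30,0,0,1,-25,-30,0,0,1,-25,-30,0,0,1,-25,-30,0,0,1,-25,-30,0,0,1,-25,-30,0,0,1,-25,-30,0,0,1,-25,-30,0,0,1,-25,-30,0,0,1,-12,-15,0,0])

```text
time: 2.97
eef_pos: [0.4461, -0.1655, 0.231]
ee_rot: [0.179, 0.984, -0.0, -0.0]
force: [0.3, 0.7, -0.3]
grip_width: 0.0853
grasp_force: 0.0
```

Run:
```python
from h import *
o=get_obs(); print({k:np.round(v,4) for k,v in o.items()})
```

```text
{'time': np.float64(2.9667), 'q': array([-5.1690e-01, -5.8100e-02,  1.6559e+00, -7.0000e-04,  1.5438e+00,
       -1.7268e+00]), 'dq': array([-0.3005,  0.2741, -0.2523,  0.0104, -0.0035, -0.2874]), 'effort': array([  1.062 , -53.9602, -55.9491,  -0.1582,  -0.1214,  -0.1307]), 'eef_pos': array([ 0.4461, -0.1655,  0.231 ]), 'ee_rot': array([ 1.795e-01,  9.838e-01, -3.000e-04, -1.000e-04]), 'force': array([ 0.2538,  0.6813, -0.334 ]), 'ft_torque': array([-0.0144,  0.0318, -0.0377]), 'grasp_force': np.float64(0.0), 'grip_width': np.float64(0.0853)}
```

Request:
move_arm(motion=[0.35,-14,-9,10,0,0.35,-27,-18,20,0,0.35,-27,-18,20,0,0.35,-27,-18,20,0,0.35,-14,-9,10,0,0.35,0,0,0,0,0.35,0,0,0,0,0.35,0,0,0,0])

```text
time: 3.63
eef_pos: [0.5222, -0.2671, 0.1518]
ee_rot: [0.178, 0.984, -0.0, 0.0]
force: [-0.8, 1.0, 0.2]
grip_width: 0.0302
grasp_force: 0.0
```

Run:
```python
from h import *
np.set_printoptions(precision=4,suppress=True)
o=get_obs(); print(o["eef_pos"],o["grip_width"],o["dq"])
w=read_camera("wrist")
x=[.513,-.2995,-.386]; im=w["img"].copy()
for p in[(0,.0296,.081),(0,-.022,.09),(.01,-.034,.09),(-.01,-.034,.09),(.01,-.01,.09),(-.01,-.01,.09),(.048,-.085,.01),(-.048,-.085,.01),(.048,.085,.01)]:
    u=proj(w,H(x,p)); print(p,u); cv2.circle(im,tuple(int(v) for v in u),3,(255,0,0),-1)
save(im,"pics/w1.png")
```

```text
[ 0.5222 -0.2671  0.1518] 0.030156668445212902 [ 0.0054 -0.0214  0.0024  0.0005  0.0006 -0.0007]
(0, 0.0296, 0.081) [245.8045 208.2992]
(0, -0.022, 0.09) [168.6697 210.6575]
(0.01, -0.034, 0.09) [151.6073 224.0764]
(-0.01, -0.034, 0.09) [149.8361 195.9164]
(0.01, -0.01, 0.09) [187.0006 225.0051]
(-0.01, -0.01, 0.09) [186.1653 196.8979]
(0.048, -0.085, 0.01) [125.0874 228.258 ]
(-0.048, -0.085, 0.01) [116.0178 125.3361]
(0.048, 0.085, 0.01) [303.8346 232.9243]
```

View pics/w1.png

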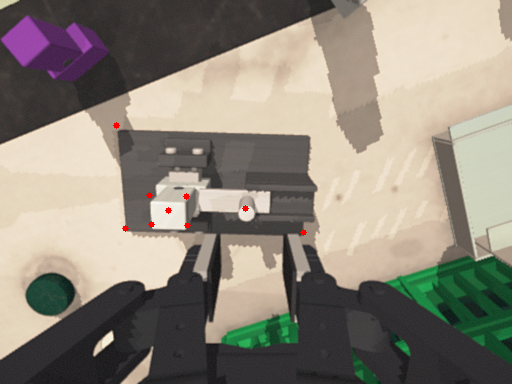

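Run:
```python
from h import *
from scipy.optimize import least_squares
np.set_printoptions(precision=4,suppress=True)
w=read_camera("wrist"); L=[((-.048,-.085,.01),(119,131)),((.048,-.085,.01),(126,232.5)),((-.048,.085,.01),(310,136)),((-.01,-.034,.09),(152,203)),((-.01,-.01,.09),(188,203)),((.01,-.01,.09),(187.5,228)),((.01,-.034,.09),(151,230))]
f=lambda x: np.concatenate([proj(w,H(x,p))-uv for p,uv in L])
r=least_squares(f,[.513,-.2995,-.386]); x=r.x; print(x,f(x).round(1))
print("tang",H(x,(0,-.022,.09)),"pin",H(x,(0,.0296,.08)),at(w,(247,203),.081))
R=w["view"][:3,:3]; print("cam",-R.T@w["view"][:3,3],"fwd",-R[2])
save(w["img"],"pics/raw.png")
```

```text
[ 0.5172 -0.3007 -0.3841] [-2.  -0.6  0.1 -0.2  1.9 -0.3 -1.1 -1.  -1.  -0.1  0.4  2.6  1.7 -0.2]
tang [ 0.509  -0.3211  0.09  ] pin [ 0.5283 -0.2732  0.08  ] [ 0.521  -0.2699  0.081 ]
cam [ 0.4561 -0.2425  0.2941] fwd [ 0.2646 -0.098  -0.9594]
```

Request:
move_arm(motion=[0.35,-6,-4,10,0.02,0.35,0,0,20,0,0.35,0,0,25,0,0.35,0,0,22,0,0.35,0,0,12,0,0.35,0,0,0,0,0,0,0,0,0,0,0,0,0,0,0,0,0,0,0,0,0,0,0,0])

```text
time: 4.57
eef_pos: [0.5271, -0.2737, 0.0636]
ee_rot: [0.188, 0.982, -0.0, 0.001]
force: [-1.2, 1.4, 4.5]
grip_width: 0.0092
grasp_force: 59.2
```

Request:
move_arm(motion=[0,0,5,0,0,0,0,8,0,0,0,0,8,0,0,0,0,6,0,0,0,0,0,0,0])

```text
time: 4.98
eef_pos: [0.5377, -0.2476, 0.0636]
ee_rot: [0.188, 0.982, -0.0, 0.001]
force: [1.0, 1.2, 6.6]
grip_width: 0.0092
grasp_force: 59.5
```

Request:
move_arm(motion=[0,0,2,0,0,0,0,2,0,0,0,0,0,0,0])

```text
time: 5.23
eef_pos: [0.5385, -0.2453, 0.0635]
ee_rot: [0.188, 0.982, -0.001, 0.001]
force: [-1.7, -7.1, 5.7]
grip_width: 0.0093
grasp_force: 59.5
```

Run:
```python
from h import *
np.set_printoptions(precision=4,suppress=True)
o=get_obs();print(o["eef_pos"],o["force"],o["q"])
t=read_camera("top");save(t["img"][140:230,210:320],"pics/d.png",5)
```

```text
[ 0.5385 -0.2453  0.0635] [-1.7187 -7.1223  5.741 ] [-0.5567  0.2932  1.6148 -0.0017  1.2309 -1.7482]
```

View pics/d.png

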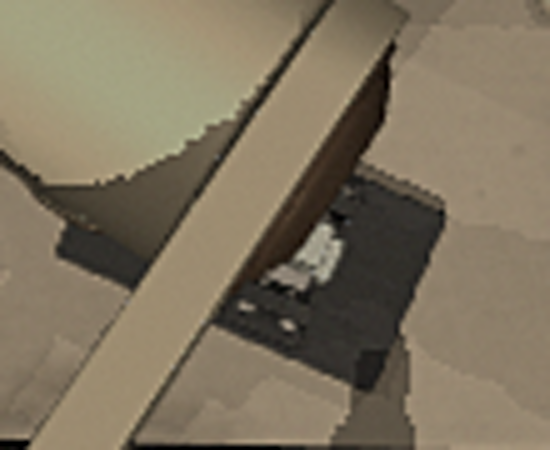

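Request:
move_arm(motion=[0.35,0,-2,0,0,0.35,0,0,0,0,0.35,0,0,0,0,0.35,0,0,-15,0,0.35,0,0,-30,0,0.35,10,0,-40,0,0.35,10,0,-40,0,0.35,10,0,-40,0,0.35,10,0,-40,0,0.35,10,0,-40,0,0.35,10,0,-40,0,0.35,10,0,-40,0,0.35,10,0,-40,0,0.35,10,0,-40,0,0.35,10,0,-40,0])

```text
time: 6.53
eef_pos: [0.4434, -0.2086, 0.5095]
ee_rot: [0.188, 0.982, -0.0, 0.0]
force: [1.3, -0.7, 0.3]
grip_width: 0.0299
grasp_force: 0.0
```

Run:
```python
from h import *
np.set_printoptions(precision=4,suppress=True)
o=get_obs();print(o["eef_pos"],o["ee_rot"],o["force"],o["q"])
```

```text
[ 0.4434 -0.2086  0.5095] [ 0.1882  0.9821 -0.0001  0.0002] [ 1.2804 -0.7209  0.3475] [-0.5971  0.0377  0.9981  0.0001  2.1054 -1.7893]
```

Request:
move_arm(motion=[0.35,0,0,-40,0,0.35,0,0,-40,0,0.35,0,0,-40,0,0.35,0,0,-40,0,0.35,0,0,-40,0,0.35,0,0,-40,0,0.35,0,0,-40,0,0.35,0,0,-40,0,0.35,0,0,-40,0])

```text
time: 7.28
eef_pos: [0.406, -0.1921, 0.7125]
ee_rot: [0.188, 0.982, -0.005, 0.019]
force: [-1.0, -0.2, 0.9]
grip_width: 0.0298
grasp_force: 0.0
```

Run:
```python
from h import *
np.set_printoptions(precision=4,suppress=True)
o=get_obs();print(o["eef_pos"],o["ee_rot"],o["force"],o["q"])
```

```text
[ 0.406  -0.1921  0.7125] [ 0.1881  0.9819 -0.0048  0.0193] [-1.0082 -0.1916  0.9082] [-0.6191  0.3213  0.1228  0.0158  2.6584 -1.7972]
```

Request:
move_arm(motion=[0.35,-30,0,-28,0,0.35,-30,0,-28,0,0.35,-30,0,-28,0,0.35,-30,0,-28,0])

```text
time: 7.62
eef_pos: [0.4501, -0.2048, 0.7028]
ee_rot: [0.188, 0.981, -0.014, 0.054]
force: [0.4, -0.8, 0.5]
grip_width: 0.0301
grasp_force: 0.0
```

Run:
```python
from h import *
np.set_printoptions(precision=4,suppress=True)
o=get_obs();print(o["eef_pos"],o["ee_rot"],o["force"],o["q"])
```

```text
[ 0.4501 -0.2048  0.7028] [ 0.1879  0.9806 -0.0138  0.0539] [ 0.3917 -0.7712  0.5473] [-0.5943  0.3482  0.1211  0.0311  2.562  -1.7594]
```

Request:
move_arm(motion=[0.35,0,0,30,0,0.35,0,0,40,0,0.35,0,0,40,0,0.35,0,0,0,0])

```text
time: 7.95
eef_pos: [0.4589, -0.2094, 0.6423]
ee_rot: [0.188, 0.981, -0.011, 0.048]
force: [1.5, -1.3, -1.9]
grip_width: 0.03
grasp_force: 0.0
```

Run:
```python
from h import *
np.set_printoptions(precision=4,suppress=True)
o=get_obs();print(o["eef_pos"],o["ee_rot"],o["force"],o["q"])
```

```text
[ 0.4589 -0.2094  0.6423] [ 0.188   0.9809 -0.0111  0.048 ] [ 1.4893 -1.3209 -1.8876] [-0.5921  0.1834  0.5264  0.0237  2.3345 -1.767 ]
```

```bash
cat > k.py <<'E'
import numpy as np
from scipy.optimize import least_squares
from scipy.spatial.transform import Rotation as R
Rz=lambda a:R.from_euler('z',a).as_matrix(); Ry=lambda a:R.from_euler('y',a).as_matrix()
def fk(q,P):
    h,a,b,d,r0,e,f=P   # e lateral, f elbow offset
    T=Rz(q[0]); p=T@[r0,e,h]; T=T@Ry(q[1]); p=p+T@[0,0,a]; T=T@Ry(q[2]); p=p+T@[f,0,b]; T=T@Rz(q[3])@Ry(q[4]); p=p+T@[0,0,d]; return p,T@Rz(q[5])
D=[([1.078,.15,1.437,0,1.554,-.134],[.2019,.5383,.2313]),
([-.5169,-.0581,1.6559,-.0007,1.5438,-1.7268],[.4461,-.1655,.231]),
([-.5567,.2932,1.6148,-.0017,1.2309,-1.7482],[.5385,-.2453,.0635]),
([-.5971,.0377,.9981,.0001,2.1054,-1.7893],[.4434,-.2086,.5095]),
([-.6191,.3213,.1228,.0158,2.6584,-1.7972],[.406,-.1921,.7125]),
([-.5943,.3482,.1211,.0311,2.562,-1.7594],[.4501,-.2048,.7028]),
([-.5921,.1834,.5264,.0237,2.3345,-1.767],[.4589,-.2094,.6423])]
g=lambda P:np.concatenate([fk(q,P)[0]-p for q,p in D])
r=least_squares(g,[.3,.4,.35,.2,0,.08,0]); P=r.x
lo=np.array([-2.8,-.68,.12,-1.39,.16,-2.81]); hi=np.array([2.8,2.1,2.68,4.53,2.79,2.81])
def ik(p,Rt,q0):
    def e(q):
        pp,RR=fk(q,P); return np.concatenate([(pp-p)*10,R.from_matrix(Rt@RR.T).as_rotvec()])
    s=least_squares(e,np.clip(q0,lo+.001,hi-.001),bounds=(lo,hi)); return s.x,np.abs(s.fun).max()
E
python3 - <<'E'
from k import *
np.set_printoptions(precision=4,suppress=True)
print(P,np.abs(r.fun).max())
q=D[-1][0]; p,T=fk(q,P); print(T)
print(R.from_quat([.188,.9809,-.0111,.048]).as_matrix())
# flange tilt scan at block: tool z = down tilted by a toward holder +x (yaw -.385)
hx=np.array([np.cos(-.385),np.sin(-.385),0]); hy=np.array([.3756,.9268,0])
q0=np.array(D[2][0])
for tilt in range(0,95,10):
    a=np.radians(tilt); z=np.sin(a)*hx+np.array([0,0,-np.cos(a)]); y=hy; x=np.cross(y,z)
    g=np.array([.507,-.3205,.078]); res=[]
    for s in(q0,np.array([-.55,.4,1.9,3.1,.5,1.4]),np.array([-.55,.4,1.9,1.5,.5,0])):
        qq,err=ik(g+.019*z,np.c_[x,y,z],s); res.append((qq,round(err,4)))
    res.sort(key=lambda t:t[1]); print(tilt,res[0]); 
    if res[0][1]<1e-3:q0=res[0][0]
E
```

```text
[ 0.1605  0.4779  0.4996  0.3223 -0.0001  0.0768  0.071 ] 0.00034402678451189717
[[-0.3699 -0.9247  0.09  ]
 [-0.9291  0.3677 -0.0399]
 [ 0.0038 -0.0984 -0.9951]]
[[-0.9247  0.3699  0.09  ]
 [ 0.3678  0.9291 -0.0398]
 [-0.0983 -0.0037 -0.9951]]
0 (array([-0.6921,  0.3144,  1.5967, -0.    ,  1.2305, -0.3071]), np.float64(0.0))
10 (array([-0.7214,  0.2206,  1.7277,  0.0669,  1.0294, -0.3662]), np.float64(0.0))
20 (array([-0.7556,  0.1395,  1.8565,  0.1693,  0.8257, -0.4654]), np.float64(0.0))
30 (array([-0.7945,  0.0765,  1.9808,  0.3466,  0.626 , -0.6442]), np.float64(0.0))
40 (array([-0.8372,  0.0389,  2.0975,  0.695 ,  0.454 , -0.9993]), np.float64(0.0))
50 (array([-0.8817,  0.0363,  2.2023,  1.3353,  0.3848, -1.6526]), np.float64(0.0))
60 (array([-0.9245,  0.0797,  2.2891,  1.9608,  0.5018, -2.3001]), np.float64(0.0))
70 (array([-0.9609,  0.1774,  2.35  ,  2.2887,  0.747 , -2.6614]), np.float64(0.0))
80 (array([-0.9988,  0.3102,  2.3716,  2.3954,  1.0213, -2.81  ]), np.float64(0.0242))
90 (array([-1.0424,  0.4264,  2.3587,  2.3776,  1.2352, -2.81  ]), np.float64(0.1063))
```

```bash
cat >> k.py <<'E'
fk0=fk
def fk(q,P=P): p,T=fk0(q,P); return p,T@Rz(np.pi/2)
E
python3 - <<'E'
from k import *
np.set_printoptions(precision=3,suppress=True)
hx=np.array([np.cos(-.385),np.sin(-.385),0]); hy=np.array([.3756,.9268,0])
def goal(tilt,tw=0):
    a=np.radians(tilt); z=np.sin(a)*hx+np.array([0,0,-np.cos(a)]); y=-hy; return np.c_[np.cross(y,z),y,z]@Rz(tw)
# high pose, tilting
q0=np.array([-.385,.3,.3,0,2.5,1.4])
for pos in ([.487,-.114,.62],):
    for t in (5,40,80):
        g=goal(t); qq,e=ik(np.array(pos)+.2*np.sin(np.radians(t))*hx,g,q0); print("high",t,qq,e)
        q0=qq if e<1e-3 else q0
for off,zz in((-.25,.35),(-.2,.25),(-.12,.078),(-.06,.078),(0,.078),(0,.11)):
    g=goal(80); z=g[:,2]; qq,e=ik(np.array([.507,-.3205,zz])+off*hx+.019*z,g,q0); print("app",off,zz,qq,round(e,3)); q0=qq
for t in(50,60,70,80,90):
  for tw in(-.2,0,.2):
    g=goal(t,tw); z=g[:,2]; qq,e=ik(np.array([.507,-.3205,.078])+.019*z,g,q0); print(t,tw,qq,round(e,3))
E
```

```text
high 5 [-0.384  0.181  0.586 -0.     2.287  1.572] 3.178364844944145e-10
high 40 [-0.384 -0.07   1.027 -0.001  1.486  1.572] 2.68706685691669e-12
high 80 [-0.384 -0.27   1.591 -0.003  0.425  1.574] 1.0819667776809889e-09
app -0.25 0.35 [-2.102 -0.68   2.416  1.388  1.93  -0.185] 0.235
app -0.2 0.25 [-1.844 -0.68   2.609  1.452  1.487 -0.339] 0.073
app -0.12 0.078 [-1.331  0.211  2.616  2.125  1.221 -1.301] 0.0
app -0.06 0.078 [-1.123  0.267  2.499  2.319  1.128 -1.294] 0.0
app 0 0.078 [-0.986  0.326  2.377  2.443  1.045 -1.29 ] 0.0
app 0 0.11 [-0.986  0.218  2.38   2.399  0.966 -1.208] 0.0
50 -0.2 [-0.882  0.036  2.202  1.335  0.385 -0.282] 0.0
50 0 [-0.882  0.036  2.202  1.335  0.385 -0.082] 0.0
50 0.2 [-0.882  0.036  2.202  1.335  0.385  0.118] 0.0
60 -0.2 [-0.925  0.08   2.289  1.961  0.502 -0.929] 0.0
60 0 [-0.925  0.08   2.289  1.961  0.502 -0.729] 0.0
60 0.2 [-0.925  0.08   2.289  1.961  0.502 -0.529] 0.0
70 -0.2 [-0.961  0.177  2.35   2.289  0.747 -1.291] 0.0
70 0 [-0.961  0.177  2.35   2.289  0.747 -1.091] 0.0
70 0.2 [-0.961  0.177  2.35   2.289  0.747 -0.891] 0.0
80 -0.2 [-0.986  0.326  2.377  2.443  1.045 -1.49 ] 0.0
80 0 [-0.986  0.326  2.377  2.443  1.045 -1.29 ] 0.0
80 0.2 [-0.986  0.326  2.377  2.443  1.045 -1.09 ] 0.0
90 -0.2 [-0.994  0.506  2.366  2.515  1.351 -1.614] 0.0
90 0 [-0.994  0.506  2.366  2.515  1.351 -1.414] 0.0
90 0.2 [-0.994  0.506  2.366  2.515  1.351 -1.214] 0.0
```

Request:
move_arm(motion=[0.6,1,20,0,0.12,0.6,4,20,0,0.12,0.6,6,19,0,0.12,0.6,8,18,0,0.12,0.6,11,17,0,0.12,0.6,0,0,0,0.12,0.6,0,0,0,0.12,0.6,0,0,0,0.12,0.6,0,0,0,0.12,0.6,0,0,0,0.12,0.6,0,0,0,0.12,0.6,0,0,0,0.12,0.6,0,0,0,0.12,0.6,0,0,0,0.12,0.6,0,0,0,0.12,0.6,0,0,0,0.12,0.6,0,0,0,0.12,0.6,0,0,0,0.12,0.6,0,0,0,0.12,0.6,0,0,0,0.12])

```text
time: 9.62
eef_pos: [0.4887, -0.1136, 0.6486]
ee_rot: [0.983, 0.177, 0.045, 0.032]
force: [1.0, 0.2, 0.8]
grip_width: 0.0512
grasp_force: 0.0
```

Request:
move_arm(motion=[0.6,0,0,-20,0.123,0.6,0,0,-20,0.123,0.6,0,0,-20,0.123,0.6,0,0,-10,0.123,0.6,0,0,0,0.123,0.6,0,0,0,0.123,0.6,22,0,-34,0,0.6,22,0,-34,0,0.6,22,0,-34,0,0.6,22,0,-34,0,0.6,22,0,-34,0,0.6,22,0,-34,0])

```text
time: 10.62
eef_pos: [0.3796, -0.1035, 0.7239]
ee_rot: [0.985, -0.171, -0.03, -0.024]
force: [0.4, -0.0, 0.6]
grip_width: 0.0514
grasp_force: 0.0
```

```bash
cat > st.py <<'E'
from h import *
from scipy.spatial.transform import Rotation as R
np.set_printoptions(precision=3,suppress=True)
o=get_obs(); M=R.from_quat(o["ee_rot"]).as_matrix(); z=M[:,2]
print("t",round(float(o["time"]),2),"p",o["eef_pos"],"q",o["q"],"F",o["force"],"T",o["ft_torque"],"w",round(float(o["grip_width"]),4))
print("tilt",np.degrees(np.arccos(-z[2])),"heading",np.arctan2(z[1],z[0]),"\n",M)
E
python3 st.py
```

```text
t 10.62 p [ 0.38  -0.104  0.724] q [-0.486  0.297  0.121  0.082  2.795  1.504] F [ 0.37  -0.042  0.636] T [-0.044 -0.088 -0.001] w 0.0514
tilt 4.43735697345479 heading 2.289422729496021 
 [[ 0.94  -0.337 -0.051]
 [-0.335 -0.941  0.058]
 [-0.068 -0.038 -0.997]]
```

Request:
move_arm(motion=[0.6,27,-6,10,0,0.6,27,-6,10,0,0.6,27,-6,10,0,0.6,27,-6,5,0,0.6,30,0,-28,0,0.6,30,0,-28,0,0.6,30,0,-28,0,0.6,30,0,-28,0,0.6,30,0,-28,0])

```text
time: 11.37
eef_pos: [0.529, -0.1437, 0.6535]
ee_rot: [0.985, -0.172, 0.017, -0.022]
force: [0.6, 0.9, 0.7]
grip_width: 0.0509
grasp_force: 0.0
```

```bash
python3 st.py
```

```text
t 11.37 p [ 0.529 -0.144  0.654] q [-0.436  0.445  0.121  0.093  2.553  1.558] F [0.555 0.878 0.73 ] T [-0.008 -0.014  0.021] w 0.0509
tilt 3.176622095249171 heading 0.7548696251526841 
 [[ 0.94  -0.338  0.04 ]
 [-0.339 -0.94   0.038]
 [ 0.025 -0.049 -0.998]]
```

Request:
move_arm(motion=[0.6,25,0,-33,0,0.6,25,0,-33,0,0.6,25,0,-33,0,0.6,26,0,-32,0,0.6,27,0,-31,0,0.6,28,0,-30,0,0.6,28,0,-30,0,0.6,29,0,-29,0])

```text
time: 12.03
eef_pos: [0.5524, -0.1722, 0.6718]
ee_rot: [0.98, -0.173, 0.096, -0.016]
force: [0.5, -0.1, -0.2]
grip_width: 0.0512
grasp_force: 0.0
```

```bash
python3 st.py
```

```text
t 12.03 p [ 0.552 -0.172  0.672] q [-0.486  0.421  0.121  0.136  2.422  1.545] F [ 0.54  -0.053 -0.246] T [0.006 0.111 0.002] w 0.0512
tilt 11.141596849964637 heading -0.0047261717039494755 
 [[ 0.922 -0.336  0.193]
 [-0.342 -0.94  -0.001]
 [ 0.182 -0.065 -0.981]]
```

Request:
move_arm(motion=[0.6,29,0,-29,0,0.6,29,0,-29,0,0.6,30,0,-28,0,0.6,30,0,-28,0,0.6,31,0,-27,0,0.6,32,0,-25,0,0.6,32,0,-25,0,0.6,33,0,-24,0,0.6,34,0,-22,0,0.6,34,0,-22,0])

```text
time: 12.87
eef_pos: [0.5934, -0.208, 0.7039]
ee_rot: [0.963, -0.173, 0.206, -0.005]
force: [0.1, 0.1, -0.3]
grip_width: 0.0512
grasp_force: 0.0
```

```bash
python3 st.py
python3 - <<'E'
from h import *
w=read_camera("scene"); save(w["img"],"pics/e.png")
E
```

```text
t 12.87 p [ 0.593 -0.208  0.704] q [-0.538  0.399  0.122  0.191  2.224  1.535] F [ 0.083  0.137 -0.259] T [-0.024  0.158  0.054] w 0.0512
tilt 23.757686239075262 heading -0.15524121388798642 
 [[ 0.855 -0.331  0.398]
 [-0.335 -0.94  -0.062]
 [ 0.395 -0.08  -0.915]]
```

View pics/e.png

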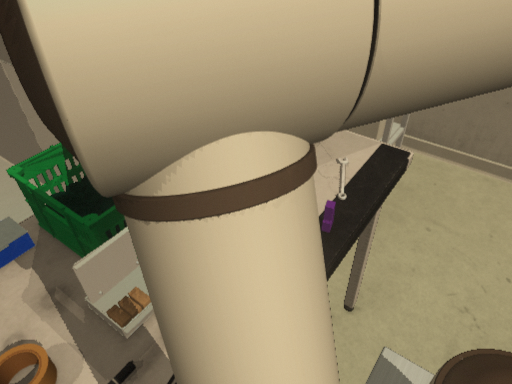

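Request:
move_arm(motion=[0.6,25,8,-31,0,0.6,25,8,-31,0,0.6,26,8,-30,0,0.6,27,8,-30,0,0.6,28,8,-29,0,0.6,29,8,-28,0,0.6,30,8,-27,0,0.6,30,8,-27,0,0.6,31,8,-26,0,0.6,32,8,-25,0,0.6,32,8,-25,0,0.6,33,8,-24,0])

```text
time: 13.92
eef_pos: [0.5196, -0.2898, 0.8056]
ee_rot: [0.924, -0.173, 0.341, 0.022]
force: [0.1, 0.0, -0.4]
grip_width: 0.0512
grasp_force: 0.0
```

```bash
python3 st.py
```

```text
t 13.92 p [ 0.52  -0.29   0.806] q [-0.837  0.278  0.122  0.424  2.092  1.44 ] F [ 0.058  0.035 -0.421] T [0.097 0.241 0.038] w 0.0512
tilt 39.978852218917694 heading -0.24801606299953727 
 [[ 0.708 -0.334  0.623]
 [-0.304 -0.94  -0.158]
 [ 0.638 -0.078 -0.766]]
```

Request:
move_arm(motion=[0.6,32,3,-23,0,0.6,33,3,-22,0,0.6,33,3,-21,0,0.6,34,3,-20,0,0.6,35,3,-18,0,0.6,36,3,-16,0,0.6,36,3,-15,0,0.6,37,3,-14,0,0.6,38,3,-12,0,0.6,38,3,-11,0,0.6,39,3,-9,0,0.6,39,3,-8,0,0.6,39,3,-6,0,0.6,39,3,-5,0])

```text
time: 15.08
eef_pos: [0.5399, -0.3218, 0.909]
ee_rot: [0.848, -0.17, 0.498, 0.062]
force: [0.4, 0.3, -0.8]
grip_width: 0.0509
grasp_force: 0.0
```

```bash
python3 st.py
```

```text
t 15.08 p [ 0.54  -0.322  0.909] q [-0.92   0.234  0.122  0.524  1.787  1.442] F [ 0.448  0.344 -0.824] T [ 0.131  0.408 -0.007] w 0.0509
tilt 60.2676676838145 heading -0.3219829437394259 
 [[ 0.446 -0.35   0.824]
 [-0.226 -0.935 -0.275]
 [ 0.866 -0.064 -0.496]]
```

Request:
move_arm(motion=[0.6,39,3,-8,0,0.6,39,3,-8,0,0.6,39,3,-7,0,0.6,39,3,-6,0,0.6,40,3,-5,0,0.6,40,3,-4,0,0.6,40,3,-3,0,0.6,40,3,-2,0,0.6,40,3,0,0,0.6,40,3,0,0])

```text
time: 15.92
eef_pos: [0.5451, -0.3387, 0.9956]
ee_rot: [0.773, -0.165, 0.605, 0.092]
force: [0.1, -0.2, -0.4]
grip_width: 0.0513
grasp_force: 0.0
```

```bash
python3 st.py
```

```text
t 15.92 p [ 0.545 -0.339  0.996] q [-0.962  0.213  0.122  0.579  1.545  1.442] F [ 0.136 -0.227 -0.406] T [ 0.153  0.452 -0.056] w 0.0513
tilt 75.51380879995705 heading -0.3608452296610604 
 [[ 0.213 -0.366  0.906]
 [-0.143 -0.929 -0.342]
 [ 0.967 -0.057 -0.25 ]]
```

```bash
cat > path.py <<'E'
from k import *
np.set_printoptions(precision=3,suppress=True)
M=R.from_quat([.773,-.165,.605,.092]).as_matrix()@Rz(-.059); z=M[:,2]; print(M)
q=np.array([-.962,.213,.123,.579,1.545,1.383])
lim=np.array([1.89,1.89,2.22,3.01,3.01,3.01])*.7/12
C=np.array([.507,-.3205,0])  # tang axis
def run(way,q):
    p=np.array([.545,-.339,.996])
    tot=0
    for w in way:
        w=np.array(w); n=int(np.ceil(np.linalg.norm(w-p)/.038))
        for i in range(1,n+1):
            qn,e=ik(p+(w-p)*i/n,M,q); k=np.abs((qn-q)/lim).max(); tot+=max(1,k); q=qn
            if i==n or k>1.3 or e>1e-3: print(w,i,q,round(e,4),"k",round(k,2))
        p=w
    print("rows",tot)
T=lambda dx,z0:(C+[0,0,z0]+dx*np.array([.927,-.3756,0])+.019*z)
for mid in ([.5,-.3,.6],[.45,-.35,.5],[.55,-.4,.5]):
    print("==",mid); run([mid,T(0,.25),T(0,.14),T(0,.078)],q)
E
python3 path.py
```

```text
[[ 0.234 -0.353  0.906]
 [-0.089 -0.935 -0.342]
 [ 0.968 -0.    -0.25 ]]
== [0.5, -0.3, 0.6]
[ 0.5 -0.3  0.6] 1 [-0.966  0.049  0.456  0.592  1.404  1.289] 0.0 k 2.57
[ 0.5 -0.3  0.6] 2 [-0.97  -0.052  0.667  0.61   1.314  1.223] 0.0 k 1.63
[ 0.5 -0.3  0.6] 11 [-1.015 -0.488  1.722  0.877  0.873  0.724] 0.0 k 0.69
[ 0.524 -0.327  0.245] 10 [-0.995 -0.2    2.274  1.837  0.636 -0.509] 0.0 k 0.99
[ 0.524 -0.327  0.135] 3 [-0.995  0.065  2.353  2.202  0.79  -0.986] 0.0 k 0.91
[ 0.524 -0.327  0.073] 2 [-0.995  0.257  2.364  2.338  0.921 -1.191] 0.0 k 0.9
rows 28.617753279957157
== [0.45, -0.35, 0.5]
[ 0.45 -0.35  0.5 ] 1 [-0.98   0.052  0.45   0.605  1.41   1.284] 0.0 k 2.53
[ 0.45 -0.35  0.5 ] 2 [-0.999 -0.046  0.658  0.636  1.326  1.211] 0.0 k 1.6
[ 0.45 -0.35  0.5 ] 14 [-1.259 -0.497  1.926  1.156  0.973  0.36 ] 0.0 k 0.59
[ 0.524 -0.327  0.245] 8 [-0.995 -0.2    2.274  1.837  0.636 -0.509] 0.0 k 0.93
[ 0.524 -0.327  0.135] 3 [-0.995  0.065  2.353  2.202  0.79  -0.986] 0.0 k 0.91
[ 0.524 -0.327  0.073] 2 [-0.995  0.257  2.364  2.338  0.921 -1.191] 0.0 k 0.9
rows 29.505655938771966
== [0.55, -0.4, 0.5]
[ 0.55 -0.4   0.5 ] 1 [-0.968  0.07   0.431  0.594  1.408  1.29 ] 0.0 k 2.37
[ 0.55 -0.4   0.5 ] 2 [-0.975 -0.014  0.628  0.614  1.317  1.221] 0.0 k 1.52
[ 0.55 -0.4   0.5 ] 14 [-1.042 -0.259  1.771  1.122  0.743  0.38 ] 0.0 k 0.56
[ 0.524 -0.327  0.245] 8 [-0.995 -0.2    2.274  1.837  0.636 -0.509] 0.0 k 0.81
[ 0.524 -0.327  0.135] 3 [-0.995  0.065  2.353  2.202  0.79  -0.986] 0.0 k 0.91
[ 0.524 -0.327  0.073] 2 [-0.995  0.257  2.364  2.338  0.921 -1.191] 0.0 k 0.9
rows 29.132758091830972
```

Request:
move_arm(motion=[0.5,-8,0,1,-0.03,0.5,-12,-1,1,-0.03,0.5,-20,-1,2,0,0.5,-28,-2,3,0,0.5,-36,-2,4,0,0.5,-36,-2,4,0,0.5,-36,-2,4,0,0.5,-36,-2,4,0,0.5,-36,-2,4,0,0.5,-36,-2,4,0,0.5,-36,-2,4,0,0.5,-36,-2,4,0,0.5,-36,-2,5,0])

```text
time: 17.0
eef_pos: [0.5034, -0.3008, 0.633]
ee_rot: [0.778, -0.141, 0.602, 0.11]
force: [1.0, -0.4, 0.6]
grip_width: 0.0428
grasp_force: 0.0
```

```bash
python3 st.py
cat > to.py <<'E'
import sys
from h import *
from scipy.spatial.transform import Rotation as R
np.set_printoptions(precision=4,suppress=True)
o=get_obs(); M=R.from_quat(o["ee_rot"]).as_matrix(); z=M[:,2]
C=np.array([.507,-.3205]); hx=np.array([.927,-.3756]); hy=np.array([.3756,.927])
for a in sys.argv[1:]:
    dx,dy,zz=map(float,a.split(",")); g=np.append(C+dx*hx+dy*hy,zz)+.019*z
    print(a,"tool-mm",(M.T@(g-o["eef_pos"])*1000).round(1))
E
python3 to.py 0,0,.25 0,0,.14 0,0,.078
```

```text
t 17.0 p [ 0.503 -0.301  0.633] q [-1.007 -0.465  1.642  0.835  0.906  0.783] F [ 1.048 -0.434  0.598] T [ 0.178  0.418 -0.011] w 0.0428
tilt 75.4475140950751 heading -0.3604376407640184 
 [[ 0.236 -0.352  0.906]
 [-0.087 -0.936 -0.341]
 [ 0.968  0.002 -0.251]]
0,0,.25 tool-mm [-368.1   16.5  125.2]
0,0,.14 tool-mm [-474.6   16.3  152.8]
0,0,.078 tool-mm [-534.6   16.2  168.4]
```

Request:
move_arm(motion=[0.5,-34,1,11,0,0.5,-34,1,11,0,0.5,-34,1,11,0,0.5,-34,2,11,0,0.5,-34,1,11,0,0.5,-34,1,11,0,0.5,-34,2,11,0,0.5,-34,1,11,0,0.5,-34,1,11,0,0.5,-34,2,11,0,0.5,-34,1,11,0,0.5,-30,1,11,0,0.5,-16,1,8,0,0.5,0,0,0,0])

```text
time: 18.17
eef_pos: [0.525, -0.3268, 0.1878]
ee_rot: [0.78, -0.143, 0.599, 0.108]
force: [0.7, 0.2, -1.4]
grip_width: 0.0426
grasp_force: 0.0
```

```bash
python3 st.py;python3 to.py 0,0,.13 0,0,.078
python3 - <<'E'
from h import *
t=read_camera("wrist"); im=t["img"].copy(); x=[.515,-.300,-.385]
for p in[(.01,-.034,.09),(-.01,-.034,.09),(.01,-.01,.09),(-.01,-.01,.09),(0,.0596,.081)]:
    u=proj(t,H(x,p)); print(u); cv2.circle(im,tuple(int(np.clip(v,-999,999)) for v in u),2,(255,0,0),-1)
save(im,"pics/f.png")
E
```

```text
t 18.17 p [ 0.525 -0.327  0.188] q [-0.992 -0.08   2.321  2.028  0.69  -0.754] F [ 0.704  0.164 -1.414] T [ 0.171  0.45  -0.006] w 0.0426
tilt 75.00815205417547 heading -0.35982609664802256 
 [[ 0.241 -0.353  0.904]
 [-0.093 -0.936 -0.34 ]
 [ 0.966 -0.002 -0.259]]
0,0,.13 tool-mm [-60.7   0.6  15.6]
0,0,.078 tool-mm [-111.     0.7   29. ]
[272.26783464 382.15999216]
[273.31302507 418.5197775 ]
[233.38913556 381.18794335]
[230.78334285 417.34310106]
[118.97225913 403.12560911]
```

View pics/f.png

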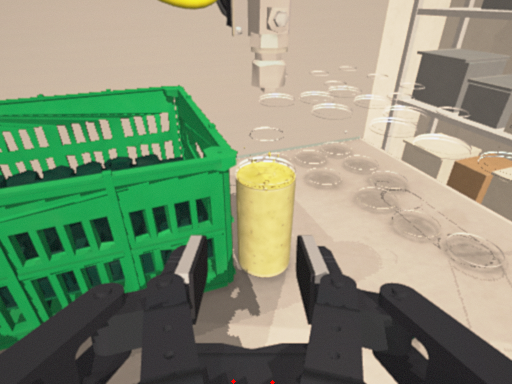

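Request:
move_arm(motion=[0.5,-22,0,5,0,0.5,-26,0,7,0,0.5,-24,0,6,0,0.5,-20,0,6,0,0.5,-12,0,3,0,0.5,-6,0,2,0,0.5,0,0,0,0,0.5,0,0,0,0])

```text
time: 18.88
eef_pos: [0.5264, -0.3276, 0.0804]
ee_rot: [0.778, -0.14, 0.602, 0.11]
force: [-0.1, 0.8, 0.7]
grip_width: 0.0426
grasp_force: 0.0
```

```bash
python3 st.py;python3 to.py 0,0,.079
python3 - <<'E'
from h import *
from scipy.spatial.transform import Rotation as R
t=read_camera("top"); s=read_camera("scene"); w=read_camera("wrist")
a=cv2.resize(t["img"][140:240,200:325],(500,400),interpolation=cv2.INTER_CUBIC)
b=cv2.resize(s["img"][160:260,220:295],(300,400),interpolation=cv2.INTER_CUBIC)
save(np.hstack([a,b]),"pics/g.png")
E
```

```text
t 18.88 p [ 0.526 -0.328  0.08 ] q [-0.992  0.237  2.36   2.323  0.903 -1.171] F [-0.132  0.759  0.709] T [0.2   0.425 0.011] w 0.0426
tilt 75.44535878237237 heading -0.35853957835423333 
 [[ 0.236 -0.35   0.906]
 [-0.087 -0.937 -0.34 ]
 [ 0.968  0.002 -0.251]]
0,0,.079 tool-mm [-6.5  0.2 -0.6]
```

View pics/g.png

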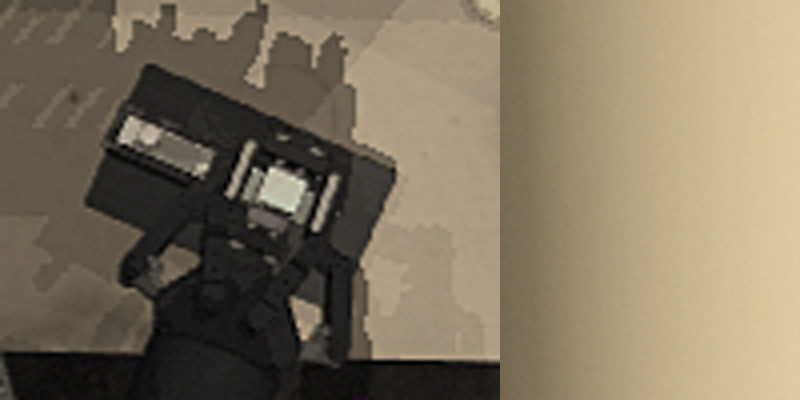

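Request:
move_arm(motion=[0.5,-5,0,0,0,0.5,0,0,0,0,0,0,0,0,0,0,0,0,0,0,0,0,0,0,0,0,0,0,0,0])

```text
time: 19.53
eef_pos: [0.5247, -0.3271, 0.0743]
ee_rot: [0.779, -0.141, 0.602, 0.11]
force: [-5.8, -1.5, 2.9]
grip_width: 0.0229
grasp_force: 60.7
```

```bash
python3 st.py
cat > rock.py <<'E'
# rows for a swing: rotate by twist dth about tool z while block axis point at (pivot) moves up by rise
import sys
from h import *
from scipy.spatial.transform import Rotation as R
np.set_printoptions(precision=2,suppress=True)
o=get_obs(); M=R.from_quat(o["ee_rot"]).as_matrix(); p=o["eef_pos"]
print("piv rel tool mm", M.T@(np.array([.507,-.3205,.027])-p)*1000)
E
python3 rock.py
```

```text
t 19.53 p [ 0.525 -0.327  0.074] q [-0.995  0.253  2.363  2.332  0.916 -1.188] F [-5.786 -1.533  2.914] T [-0.319  0.524 -0.77 ] w 0.0229
tilt 75.38911153391065 heading -0.3596765122505253 
 [[ 0.237 -0.352  0.906]
 [-0.087 -0.936 -0.341]
 [ 0.968  0.001 -0.252]]
piv rel tool mm [-50.57  -0.01  -6.3 ]
```

Request:
move_arm(motion=[0,0,-2,0,-0.04,0,0,-2,0,-0.04,0,0,-2,0,-0.04,0,0,-2,0,-0.04,0,0,-2,0,-0.04,0,0,0,0,0])

```text
time: 20.03
eef_pos: [0.5282, -0.3172, 0.0737]
ee_rot: [0.789, -0.061, 0.588, 0.17]
force: [-2.9, -0.1, 3.9]
grip_width: 0.0229
grasp_force: 60.6
```

```bash
python3 st.py
```

```text
t 20.03 p [ 0.528 -0.317  0.074] q [-0.968  0.25   2.372  2.365  0.912 -1.406] F [-2.948 -0.075  3.91 ] T [-0.04   0.021 -0.71 ] w 0.0229
tilt 75.41585943423867 heading -0.35885042050115373 
 [[ 0.302 -0.296  0.906]
 [ 0.102 -0.935 -0.34 ]
 [ 0.948  0.195 -0.252]]
```

Request:
move_arm(motion=[0,0.2,2,0,0.04,0,0.2,2,0,0.04,0,0.2,2,0,0.04,0,0.2,2,0,0.04,0,0.2,2,0,0.04,0,0.2,2,0,0.04,0,0.2,2,0,0.04,0,0.2,2,0,0.04,0,0.2,2,0,0.04,0,0.2,2,0,0.04,0,0,0,0,0])

```text
time: 20.95
eef_pos: [0.5213, -0.3359, 0.0747]
ee_rot: [0.761, -0.219, 0.609, 0.048]
force: [-1.0, 2.6, -6.6]
grip_width: 0.0229
grasp_force: 59.5
```

```bash
python3 st.py;  python3 - <<'E'
from h import *
t=read_camera("top")
a=cv2.resize(t["img"][140:240,200:325],(750,600),interpolation=cv2.INTER_CUBIC)
save(a,"pics/i.png")
E
```

```text
t 20.95 p [ 0.521 -0.336  0.075] q [-1.02   0.255  2.354  2.298  0.919 -0.966] F [-0.959  2.575 -6.575] T [0.522 1.405 0.603] w 0.0229
tilt 75.24234662407001 heading -0.3586135369440137 
 [[ 0.163 -0.392  0.905]
 [-0.276 -0.899 -0.339]
 [ 0.947 -0.194 -0.255]]
```

View pics/i.png

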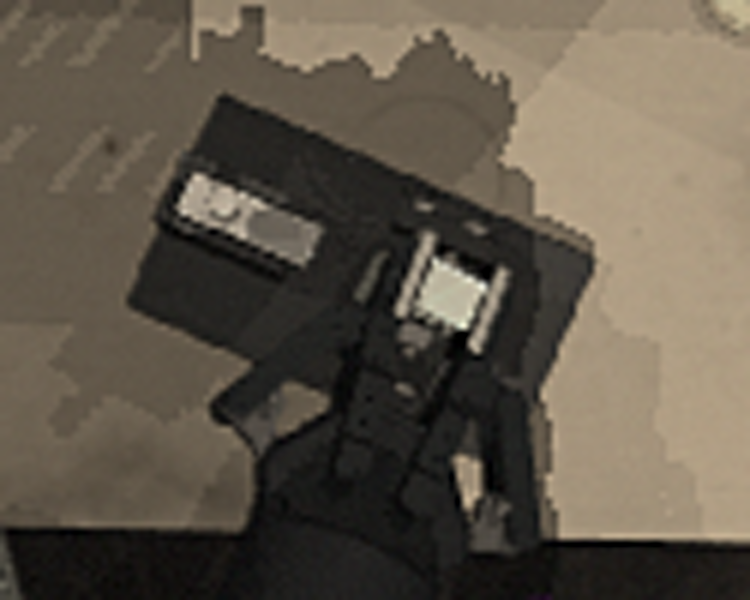

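Request:
move_arm(motion=[0,0.2,-2.1,0,-0.04,0,0.2,-2.1,0,-0.04,0,0.2,-2.1,0,-0.04,0,0.2,-2.1,0,-0.04,0,0.2,-2.1,0,-0.04,0,0.2,-2.1,0,-0.04,0,0.2,-2.1,0,-0.04,0,0.2,-2.1,0,-0.04,0,0.2,-2.1,0,-0.04,0,0.2,-2.1,0,-0.04,0,0.2,2.2,0,0.04,0,0.2,2.2,0,0.04,0,0.2,2.2,0,0.04,0,0.2,2.2,0,0.04,0,0.2,2.2,0,0.04,0,0.2,2.2,0,0.04,0,0.2,2.2,0,0.04,0,0.2,2.2,0,0.04,0,0.2,2.2,0,0.04,0,0.2,2.2,0,0.04])

```text
time: 22.67
eef_pos: [0.5222, -0.3369, 0.0793]
ee_rot: [0.761, -0.218, 0.609, 0.048]
force: [-1.7, 2.3, -8.3]
grip_width: 0.0231
grasp_force: 59.6
```

```bash
cat >> st.py <<'E'
import sys
if len(sys.argv)>1:
    t=read_camera("top"); f="pics/%s.png"%sys.argv[1]; save(t["img"],f)
    a=cv2.cvtColor(cv2.imread("pics/%s.png"%sys.argv[2]),cv2.COLOR_BGR2GRAY) if len(sys.argv)>2 else None
    # shift of the holder's pixels: plate's far/right edge region by phase correlation
    if a is not None:
        b=cv2.cvtColor(t["img"],cv2.COLOR_RGB2GRAY); sl=(slice(165,200),slice(285,310))
        print("shift px right end",cv2.phaseCorrelate(a[sl].astype(np.float32),b[sl].astype(np.float32)))
        sl=(slice(150,195),slice(215,255)); print("shift px keeper end",cv2.phaseCorrelate(a[sl].astype(np.float32),b[sl].astype(np.float32)))
E
python3 st.py j1
```

```text
t 22.67 p [ 0.522 -0.337  0.079] q [-1.019  0.242  2.351  2.289  0.908 -0.953] F [-1.658  2.268 -8.281] T [0.519 1.853 0.628] w 0.0231
tilt 75.24414788902456 heading -0.3582862892688054 
 [[ 0.164 -0.391  0.906]
 [-0.274 -0.9   -0.339]
 [ 0.948 -0.192 -0.255]]
```

Request:
move_arm(motion=[0,0.2,-2.3,0,-0.04,0,0.2,-2.3,0,-0.04,0,0.2,-2.3,0,-0.04,0,0.2,-2.3,0,-0.04,0,0.2,-2.3,0,-0.04,0,0.2,-2.3,0,-0.04,0,0.2,-2.3,0,-0.04,0,0.2,-2.3,0,-0.04,0,0.2,-2.3,0,-0.04,0,0.2,-2.3,0,-0.04,0,0.2,2.4,0,0.04,0,0.2,2.4,0,0.04,0,0.2,2.4,0,0.04,0,0.2,2.4,0,0.04,0,0.2,2.4,0,0.04,0,0.2,2.4,0,0.04,0,0.2,2.4,0,0.04,0,0.2,2.4,0,0.04,0,0.2,2.4,0,0.04,0,0.2,2.4,0,0.04])

```text
time: 24.38
eef_pos: [0.5231, -0.3383, 0.0843]
ee_rot: [0.761, -0.218, 0.609, 0.049]
force: [-1.8, 2.1, -8.6]
grip_width: 0.0231
grasp_force: 59.6
```

```bash
python3 st.py j2 j1
python3 - <<'E'
from h import *
t=read_camera("top")
for b in boxes_of(t,"block_top")[:4]: print(np.round(b["xyz"],3),round(b["score"],2))
E
```

```text
t 24.38 p [ 0.523 -0.338  0.084] q [-1.019  0.229  2.348  2.279  0.898 -0.938] F [-1.773  2.14  -8.63 ] T [0.673 1.829 0.638] w 0.0231
tilt 75.27038977501799 heading -0.3582894640541049 
 [[ 0.164 -0.391  0.906]
 [-0.273 -0.9   -0.339]
 [ 0.948 -0.191 -0.254]]
shift px right end ((0.7499251108141376, 0.1614169058562389), 1.003755924436781)
shift px keeper end ((0.08191061006613509, -0.252926450919297), 0.9697333346472846)
[ 0.394 -0.152  0.113] 0.92
[ 0.373 -0.357  0.08 ] 0.53
```

Request:
move_arm(motion=[0,0.2,-2.5,0,-0.04,0,0.2,-2.5,0,-0.04,0,0.2,-2.5,0,-0.04,0,0.2,-2.5,0,-0.04,0,0.2,-2.5,0,-0.04,0,0.2,-2.5,0,-0.04,0,0.2,-2.5,0,-0.04,0,0.2,-2.5,0,-0.04,0,0.2,-2.5,0,-0.04,0,0.2,-2.5,0,-0.04,0,0.2,2.6,0,0.04,0,0.2,2.6,0,0.04,0,0.2,2.6,0,0.04,0,0.2,2.6,0,0.04,0,0.2,2.6,0,0.04,0,0.2,2.6,0,0.04,0,0.2,2.6,0,0.04,0,0.2,2.6,0,0.04,0,0.2,2.6,0,0.04,0,0.2,2.6,0,0.04])

```text
time: 26.2
eef_pos: [0.5242, -0.3397, 0.0898]
ee_rot: [0.761, -0.217, 0.609, 0.049]
force: [-0.6, 3.8, -5.0]
grip_width: 0.0231
grasp_force: 59.7
```

Request:
move_arm(motion=[0,0.2,-2.7,0,-0.04,0,0.2,-2.7,0,-0.04,0,0.2,-2.7,0,-0.04,0,0.2,-2.7,0,-0.04,0,0.2,-2.7,0,-0.04,0,0.2,-2.7,0,-0.04,0,0.2,-2.7,0,-0.04,0,0.2,-2.7,0,-0.04,0,0.2,-2.7,0,-0.04,0,0.2,-2.7,0,-0.04,0,0.2,2.8,0,0.04,0,0.2,2.8,0,0.04,0,0.2,2.8,0,0.04,0,0.2,2.8,0,0.04,0,0.2,2.8,0,0.04])

```text
time: 27.45
eef_pos: [0.5303, -0.3288, 0.096]
ee_rot: [0.778, -0.14, 0.602, 0.11]
force: [1.0, -0.0, -1.6]
grip_width: 0.0231
grasp_force: 60.2
```

```bash
python3 st.py j3 j1;python3 to.py 0,0,.12
```

```text
t 27.45 p [ 0.53  -0.329  0.096] q [-0.984  0.194  2.351  2.302  0.865 -1.126] F [ 0.967 -0.007 -1.59 ] T [ 0.214  0.585 -0.013] w 0.0231
tilt 75.49023088176587 heading -0.3591577465901049 
 [[ 0.235 -0.351  0.906]
 [-0.086 -0.936 -0.34 ]
 [ 0.968  0.002 -0.251]]
shift px right end ((1.0979065672224841, -0.2049452126547422), 0.8523221794764201)
shift px keeper end ((0.18626586834591663, -0.23498561760535353), 0.8587579912609524)
0,0,.12 tool-mm [ 17.  -0. -11.]
```

Request:
move_arm(motion=[0,2,0,-1,0,0,3,0,-2,0,0,3,0,-2,0,0,4,0,-2,0,0,4,0,-2,0,0,4,0,-2,0,0,4,0,-1,0,0,2,0,-1,0,0,0,0,0,0,0,0,0,0,0,0,0,0,0,0,0,0,0,0,0])

```text
time: 28.5
eef_pos: [0.5243, -0.3263, 0.1231]
ee_rot: [0.779, -0.141, 0.601, 0.109]
force: [0.1, 0.7, -1.3]
grip_width: 0.0231
grasp_force: 60.2
```

```bash
python3 st.py j4 j1
python3 - <<'E'
from h import *
t=read_camera("top")
for l in("block","holder"):
  for b in boxes_of(t,l)[:4]: print(l,np.round(b["xyz"],3),round(b["score"],2))
E
```

```text
t 28.5 p [ 0.524 -0.326  0.123] q [-0.995  0.098  2.358  2.227  0.812 -1.027] F [ 0.05   0.708 -1.305] T [ 0.24   0.617 -0.064] w 0.0231
tilt 75.35247995027977 heading -0.3589466745165577 
 [[ 0.237 -0.351  0.906]
 [-0.088 -0.936 -0.34 ]
 [ 0.967  0.001 -0.253]]
shift px right end ((1.3489885072200192, -0.2766507228677604), 0.7677690368228488)
shift px keeper end ((0.2980682722418564, -0.3606581814064356), 0.9148531373341878)
block [ 0.393 -0.15   0.108] 0.9
block [ 0.375 -0.353  0.081] 0.49
holder [ 0.526 -0.279  0.011] 0.65
holder [ 0.438 -0.569  0.003] 0.61
```

```bash
python3 -c "
from plant import *
print(sign_off())"
```

```text
the job is handed in; nothing more can be done
None
```

The keeper is fully back. The block was rocked free in small swings and is held upright with its foot about 19 mm above the cheeks. The holder shifted by no more than about 1 pixel in the top view. I handed the job in at 28.5 s, with no verdict returned.

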